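# Zero-check a coating gauge, then hold it on the ringed spot of a panel

### The job

Take the pen-shaped coating gauge out of its stand and zero-check it: rest its nose for a moment, upright and lightly pressed, on the bare solid steel disc. Then set its nose inside the ring drawn on the painted panel (the crossed spots are already measured) and hold it there square to the panel, pressed just lightly so that the sprung nose gives part of its way. Finish like that, still holding the gauge on the ring, without shifting the panel or disturbing the other things on the bench.

Things in the scene. Friction and masses are not known exactly. Their poses are not given: they have to be found in the camera images.
- gauge: Hand-held coating thickness gauge, 140-180 g, standing upright in its stand. Black rectangular body 36 mm (its x) by 30 mm (its y) by 95 mm tall, small display on the -x side; below the body a grey round stem 21 mm in diameter and 34 mm long, and out of it a sprung steel nose. Origin on the axis at the body's shoulder (lower end of the rectangular body); z along the axis away from the nose. Grip it across the 30 mm. 145 mm long overall with the nose out
- gauge_grip (a point): point on the gauge's axis 62 mm above its shoulder (112 mm from the end of the nose when out, 33 mm below the top): a good height to grip; axes as the gauge's
- nose_tip (a point): centre of the flat end of the gauge's sprung nose, 12 mm in diameter, 50 mm below the shoulder when fully out; moves with the nose; axes as the gauge's
- nose (a joint): how far the sprung nose is pushed into the stem: 0 fully out, 0.008 m fully in. About 1.5 N starts it, then 0.5 N per mm, about 5.5 N fully in; beyond that it is hard
- gauge_stand: grey block stand 70 x 64 mm and 85 mm tall on a dark 100 x 90 mm foot, fixed to the bench. Its rectangular well, 25 mm deep with 2 mm play, takes the foot of the gauge's body, whose shoulder rests at 60 mm; a bore below takes stem and nose. Lift the gauge straight up by at least 80 mm to clear it. Origin at the centre of its underside
- zero_disc: bare solid steel disc, 50 mm in diameter and 10 mm thick, lying loose on the bench, 150 g; the one without a hole (a steel ring of like size lies about too). Origin at the centre of its underside
- disc_top (a point): centre of the zero disc's upper face
- panel: white painted sheet steel car body panel, 360 mm (its y) by 240 mm (its x), with folded edges, a style line and skirt along the near edge and a shut rounded-square fuel flap (112 mm) in a far corner. It is clamped on a steel stand at a slope between about 7 and 24 degrees, its far edge higher; the stand is bolted down and the clamp stiff. Origin on the tilt axis; x up the slope away from the robot, z square to the painted face, which lies 20 mm above the origin
- ring_mark (a point): centre of the dark ring drawn on the panel's plain field, 30 mm in diameter (line 2.4 mm wide), on the painted face; z points out of the face, square to it. The three X marks on the panel are not it
- hub_ring: bystander: loose steel ring 54 mm in diameter with a 32 mm hole, 10 mm thick
- socket: bystander: steel socket standing up, 26 mm in diameter, 38 mm tall
- touchup_jar: bystander: small jar, 38 mm in diameter, 62 mm tall
- aerosol: bystander: spray can, 52 mm in diameter, 145 mm tall
- tape_roll: bystander: roll of masking tape lying flat, 104 mm in diameter, 25 mm tall
- sanding_block: bystander: sanding block 120 x 65 x 38 mm
- screwdriver: bystander: screwdriver lying on the bench near the robot
- wrench: bystander: wrench lying on the bench near the robot

How it is judged (in metres and radians):
On the way, in this order (a step that is already met when the one before it is completed fails the run):
1. the gauge is taken out of its stand (contact force between the fingers and gauge above 1 N and z of nose_tip in the frame of gauge_stand above 0.085 m), for 0.1 s.
2. the held gauge rests upright on the zero disc, its nose lightly pressed (contact force between the fingers and gauge above 1 N and contact force between gauge and zero_disc between 1 and 9 N and horizontal distance between nose_tip and disc_top below 0.025 m and angle between gauge's own z axis and vertical below 0.15 rad), for 0.3 s.
At the end, for the whole second after the job is handed in: Still gripped and still, the gauge's nose is against the panel inside the ring (centre within 8 mm of the ring's), its axis within 0.15 rad of square to the panel, the sprung nose part way in (0.3 to 7.8 mm), pressing with 1 to 9 N; the panel has not shifted (8 mm) (contact force between the fingers and gauge above 1 N and contact force between gauge and panel between 1 and 9 N and value of joint nose between 0.0003 and 0.0078 m and distance between nose_tip and ring_mark below 0.008 m and angle between the z axis of gauge and the z axis of ring_mark, either way round below 0.15 rad and linear speed of gauge below 0.01 m/s and angular speed of gauge below 0.1 rad/s and contact force between gauge and gauge_stand below 0.1 N and distance of ring_mark from where it was at the start of the episode below 0.008 m); the arm keeps its last pose, push and grip.
It fails at once if the gauge is pressed hard on the panel or on the zero disc (over 20 N) (contact force between gauge and panel above 20 N or contact force between gauge and zero_disc above 20 N).
It fails at once if the panel is shifted on its stand (distance of ring_mark from where it was at the start of the episode above 0.012 m).
It fails at once if a bystander is disturbed (moved over 30 mm) (distance of any of hub_ring, socket, touchup_jar, aerosol, tape_roll, sanding_block, screwdriver, wrench from where it was at the start of the episode above 0.03 m).
It also fails if it takes over 42 s, if anything falls off the work surface, if the arm or the gripper's body presses on something with over 40 N, if the wrist force passes 120 N, or if a joint passes its speed limit or range.

### The arm

A 6-joint arm with a two-finger parallel gripper is mounted at the origin on the work surface. World frame = base frame: x ahead of the robot, y to its left, z up, the work surface at z = 0. Lengths are in mm, angles in rad, forces in N, time in s.
With the tool pointing down it reaches from about 350 to 775 mm from the base axis. Payload 7.3 kg.
Tool frame: the origin (TCP) lies at the very end of the fingers, on their centre line; the grasp point (between the pads) lies 19 mm behind it; x points along the fingers, y is the direction in which the jaws open and shut, and the axes are right-handed (so a half turn about x gives the same grasp; the last joint's range is limited). The gripper opens to 92 mm and grips with 3 to 60 N. Pads are 19 mm wide; open, the fingers measure 130 mm over their backs; the gripper's body (75 mm by 190 mm) begins 47 mm behind the grasp point.
Start: joints at [-1.393, 0.342, 1.524, -0, 1.275, -0.146], TCP at [167.063, -497.73, 226.741] pointing down, gripper open.
Joint ranges: [-2.53, 2.53], [-0.77, 2.02], [0.04, 2.7], [-1, 4.14], [0.28, 2.66], [-3.11, 3.11]. Speed limits (rad/s): [2.57, 2.57, 3.14, 3.14, 3.14, 3.14].

### API

Orientations are given as [roll, pitch, yaw] about the fixed x, y, z axes, in that order (R = Rz(yaw) Ry(pitch) Rx(roll)).
In Python, from plant import sensors, capture, bot gives the robot as it stands.
- The arm moves only by the shell command python3 -m crank 'ROWS' [OPENING]. ROWS is JSON, a list of rows, each an object of numbers: "dx", "dy", "dz": the shift along the tool's x, y, z in cm; "spin": the turn about the tool's x in rad. A call has 1 to 20 rows; each row is the pose to reach, as a shift and turn from the pose commanded when the call began, along the tool's axes at that moment; what a row does not reach only later rows make up. A row lasts 1/12 s, in which the tool goes at most 41.7 mm and 7.16 degrees, less where a joint would pass 70% of its speed; a pose out of reach is approached as far as the arm can. A call with a gripper value outside its range is refused whole. OPENING is the opening in per cent of the stroke, from 0 (shut) to 100 (fully open), set as the call begins (- or left out, the last holds). The fingers move at their own pace and stop on an object; the grip force is fixed at half the most. Time passes only in rows, so rows that repeat a pose let the fingers close. It gives the time, the measured TCP pose, the force and the opening at its end, in the units of the state.
- sensors.get_obs(): the state, without advancing time (a new reading comes with each control period).
- capture(name): name is "scene" or "side" or "wrist"; returns a dict with "frame" (400x640x3 uint8, blue, green, red), "vfov" (degrees; the focal length in pixels is half the picture's height over the tangent of half this angle, whatever the lens; pixels are square), "cx", "cy" (the principal point, pixels), "k1" (the pictures are not rectified: a ray, as slopes to the right and down, at radius r is drawn at 1 + k1 r^2 times it, then the intrinsics apply), "view" (4x4, takes a point from world to camera coordinates); the wrist camera has in their place "mount" (4x4, takes a point from camera to tool coordinates, whose origin is the TCP and whose axes are the tool frame's). Camera axes: x right, y down, z forward; pixel columns grow to the right and rows downward; lengths in mm; the calibration is good to about 2 mm. A picture is of the moment at which its call begins: read the wrist's pose just before it. There is no depth.
- bot.close_job(): hands the job in, once; it reports no verdict.
The state is a dict: "time": time; "joint_positions": joint angles; "dq": joint speeds; "tau": joint torques, N m; "tool_pos": TCP position; "tcp_rot": TCP orientation; "contact_force": force on the tool from outside, world axes, zero at the start; "moment": the same for the moment, N m; "grip_width": finger opening in mm.
Only numpy, scipy, OpenCV 4.12 (cv2) and the standard library are available. Lean on these libraries where they do the work, as an engineer would, in place of code of your own. Each camera call takes 0.05 s, during which the arm holds its last target.

## Working session

There is one attempt and no reset: what is moved stays moved. The work goes in short steps, Python scripts to look and compute and a shell command to move; the robot and the scene stay as the last step left them, time stands still between calls to the robot, and variables do not carry over. Pictures are saved under pics/ and viewed, and the job is handed in when it is done.

```bash
ls; mkdir -p pics
python3 - <<'E'
from plant import sensors, capture, bot
import cv2
print(sensors.get_obs())
for n in ["scene","side","wrist"]:
    c=capture(n); cv2.imwrite(f"pics/{n}0.png",c["frame"])
    print(n,{k:v for k,v in c.items() if k!="frame"})
E
```

```text
pics
{'time': 0.0, 'joint_positions': array([-1.39299796e+00,  3.42702385e-01,  1.52501463e+00,  1.10818813e-06,
        1.27540323e+00, -1.46024101e-01]), 'dq': array([-1.24841880e-04, -1.28484105e-03, -2.60966168e-03,  9.54608673e-05,
       -6.23650077e-04, -4.16044110e-04]), 'tau': array([-1.39203876e-03, -4.31246138e+01, -2.44225931e+01,  7.15543795e-02,
        5.57404803e-02, -1.14083439e-04]), 'tool_pos': array([ 166.98766367, -497.30473034,  226.05635568]), 'tcp_rot': array([-1.71751413,  1.56926874,  1.74790066]), 'contact_force': array([-0.39435156, -0.62297892, -1.16812092]), 'moment': array([ 0.00913312, -0.02714622, -0.05166163]), 'grip_width': 91.76756466388903}
scene {'vfov': 42.018044876712835, 'cx': 320.99930303754275, 'cy': 204.03349674778187, 'k1': -0.07282412652004036, 'view': array([[-5.09774487e-01,  8.60189663e-01,  1.42729249e-02,
         1.76556591e+02],
       [ 5.59501473e-01,  3.44088983e-01, -7.54029757e-01,
        -2.17045105e+02],
       [-6.53519758e-01, -3.76399410e-01, -6.56685168e-01,
         1.76916823e+03],
       [ 0.00000000e+00,  0.00000000
[... 279 characters left out ...]
1,  6.29551326e-01, -7.57448829e-01,
         1.24254448e+02],
       [ 1.82393512e-01, -7.35265163e-01, -6.52776950e-01,
         1.22333117e+03],
       [ 0.00000000e+00,  0.00000000e+00,  0.00000000e+00,
         1.00000000e+00]])}
wrist {'vfov': 63.33804862534406, 'cx': 322.36750039985543, 'cy': 193.37029066038866, 'k1': -0.054207290040284045, 'mount': array([[-6.18784416e-04, -2.87816943e-01,  9.57685243e-01,
        -1.57211063e+02],
       [ 9.99999599e-01, -7.98469751e-04,  4.06157501e-04,
         1.95642364e-01],
       [ 6.47783687e-04,  9.57685110e-01,  2.87817322e-01,
        -7.83731897e+01],
       [ 0.00000000e+00,  0.00000000e+00,  0.00000000e+00,
         1.00000000e+00]])}
```

View pics/scene0.png

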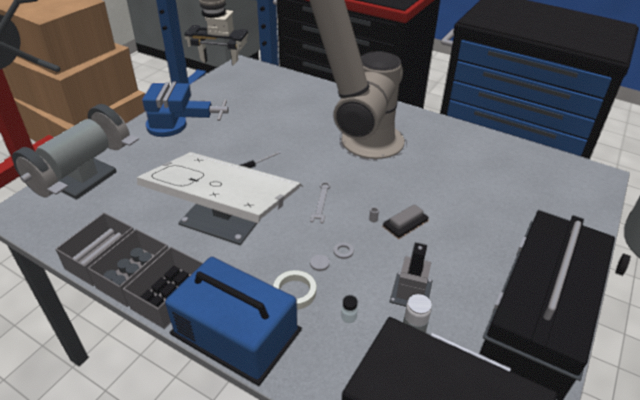

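View pics/side0.png

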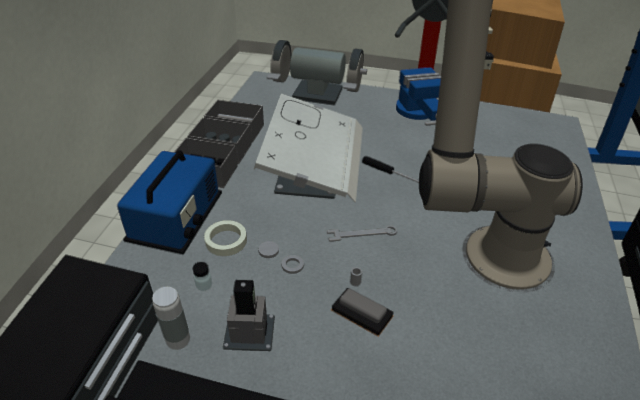

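View pics/wrist0.png

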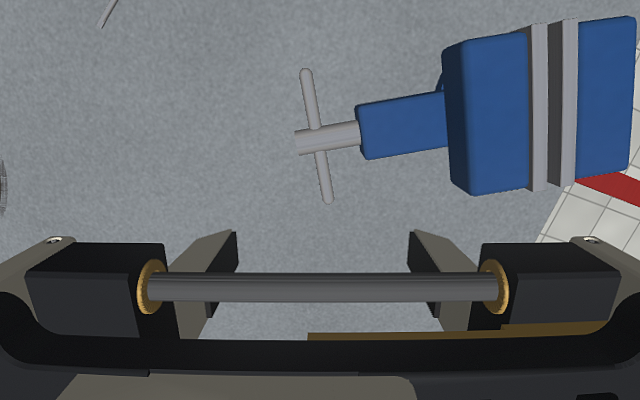

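The scene view shows the gauge at about (417,258), the solid disc at (319,262), the hub ring at (343,250) and the drawn ring at (216,184). In the side view they are at about (245,295), (268,250), (292,265) and (300,135). The wrist camera sees only the vice. Next I'll enlarge these areas and triangulate.

```bash
cat > h.py <<'E'
import numpy as np, cv2
from plant import sensors, capture, bot
from scipy.spatial.transform import Rotation as Rn
def K(c):
    f=200/np.tan(np.radians(c["vfov"])/2); return np.array([[f,0,c["cx"]],[0,f,c["cy"]],[0,0,1]]),np.array([c["k1"],0,0,0.])
def T_tool(o):
    T=np.eye(4);T[:3,:3]=Rn.from_euler("xyz",o["tcp_rot"]).as_matrix();T[:3,3]=o["tool_pos"];return T
def shot(n):
    o=sensors.get_obs(); c=capture(n)
    if "mount" in c: c["view"]=np.linalg.inv(T_tool(o)@c["mount"])
    return c
def ray(c,uv):
    k,d=K(c); s=cv2.undistortPoints(np.array(uv,float).reshape(1,1,2),k,d)[0,0]
    V=np.linalg.inv(c["view"]); v=V[:3,:3]@np.array([*s,1]); return V[:3,3],v/np.linalg.norm(v)
def onz(c,uv,z):
    p,v=ray(c,uv); return p+v*(z-p[2])/v[2]
def onplane(c,uv,q,n):
    p,v=ray(c,uv); return p+v*np.dot(q-p,n)/np.dot(v,n)
def tri(rs):
    A=0;b=0
    for p,v in rs:
        M=np.eye(3)-np.outer(v,v);A=A+M;b=b+M@p
    x=np.linalg.solve(A,b); return x,[round(float(np.linalg.norm((np.eye(3)-np.outer(v,v))@(x-p))),2) for p,v in rs]
def proj(c,X):
    k,d=K(c); V=c["view"]; return cv2.projectPoints(np.array(X,float).reshape(-1,3),cv2.Rodrigues(V[:3,:3])[0],V[:3,3],k,d)[0][:,0]
def crop(c,x0,y0,w,h,s,name):
    cv2.imwrite(name,cv2.resize(c["frame"][y0:y0+h,x0:x0+w],None,fx=s,fy=s,interpolation=cv2.INTER_CUBIC))
E
python3 - <<'E'
from h import *
s=shot("scene"); d=shot("side")
import pickle; pickle.dump((s,d),open("c0.pkl","wb"))
crop(s,130,140,180,110,4,"pics/s1.png"); crop(d,240,80,130,125,4,"pics/d1.png")
crop(s,290,210,160,110,4,"pics/s2.png"); crop(d,190,220,160,140,4,"pics/d2.png")
E
```

```text
(no output)
```

View pics/s1.png

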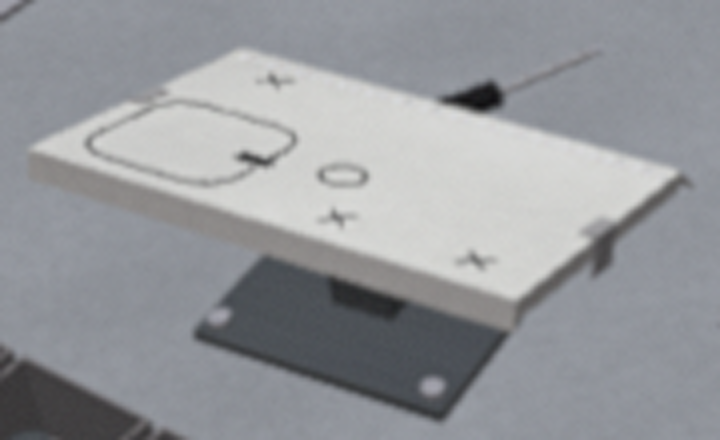

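View pics/d1.png

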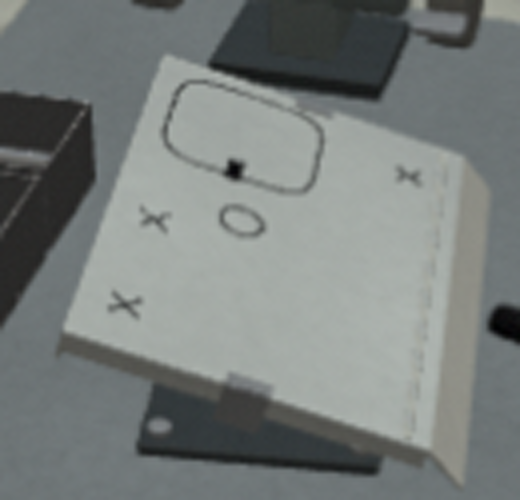

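View pics/s2.png

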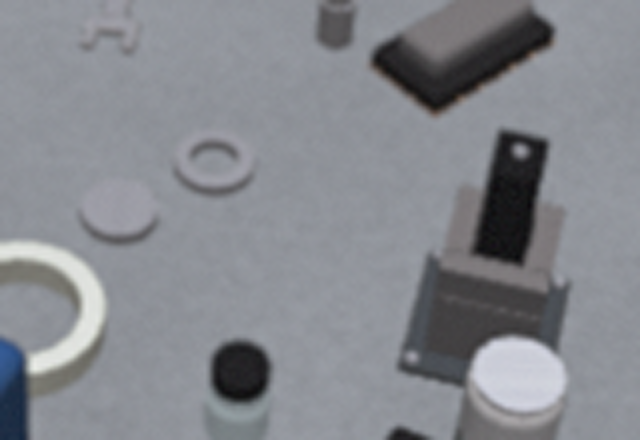

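View pics/d2.png

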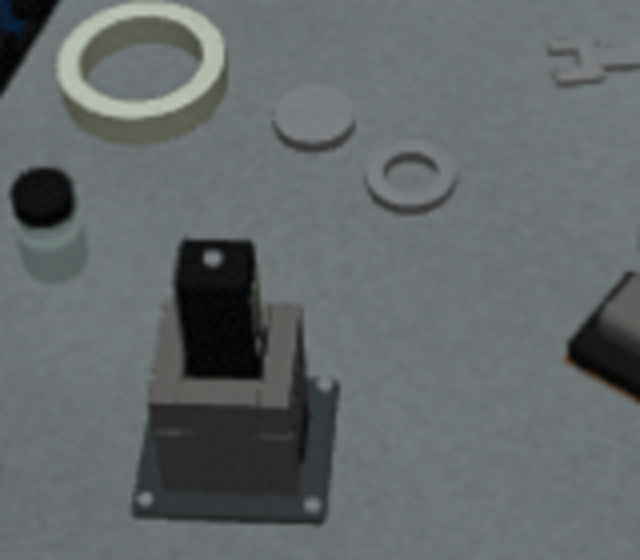

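Crop pixels read: in the scene view the ring is at (343,175), the X's at (275,80), (337,217) and (476,261), the gauge's top dot at (521,150) and the disc at (119,208). In the side view the ring is at (242,221), the X's at (410,176), (155,219) and (125,304), the dot at (212,258) and the disc at (314,115). The display is on the side facing -x.

Run:
```python
from h import *
import pickle; s,d=pickle.load(open("c0.pkl","rb"))
S1=lambda u,v:(130+(u+.5)/4-.5,140+(v+.5)/4-.5); D1=lambda u,v:(240+(u+.5)/4-.5,80+(v+.5)/4-.5)
S2=lambda u,v:(290+(u+.5)/4-.5,210+(v+.5)/4-.5); D2=lambda u,v:(190+(u+.5)/4-.5,220+(v+.5)/4-.5)
pts=[]
for n,a,b in [("ring",(343,175),(242,221)),("X1",(275,80),(410,176)),("X2",(337,217),(155,219)),("X3",(476,261),(125,304)),("flap",(252,158),(235,170)),("cornerNear",(245,48),(462,158)),("cornerFarR",(515,300),(65,333)),("cornerFarL",(30,150),(166,55))]:
    x,e=tri([ray(s,S1(*a)),ray(d,D1(*b))]); print(n,x.round(1),e); pts.append(x)
P=np.array(pts); m=P.mean(0); n=np.linalg.svd(P-m)[2][2]; n*=np.sign(n[2]); print("normal",n.round(4),"tilt",np.degrees(np.arccos(n[2])),"yaw of uphill",np.degrees(np.arctan2(-n[1],-n[0])),"resid",((P-m)@n).round(1))
for nme,a,b in [("dot",(521,150),(212,258)),("disc",(119,208),(314,115)),("hub",(215,160),(411,174))]:
    x,e=tri([ray(s,S2(*a)),ray(d,D2(*b))]); print(nme,x.round(1),e)
print("disc z10",onz(s,S2(119,208),10),onz(d,D2(314,115),10))
print("dot z155",onz(s,S2(521,150),155),onz(d,D2(212,258),155))
for q in [(182,240),(253,242),(257,275),(178,275)]: print("gtop",onz(d,D2(*q),155).round(1))
for q in [(503,131),(548,139)]: print("gtopS",onz(s,S2(*q),155).round(1))
for q in [(137,515),(323,522),(338,382)]: print("foot",onz(d,D2(*q),8).round(1))
for q in [(150,404),(295,406),(302,306)]: print("standtop",onz(d,D2(*q),85).round(1))
```

```text
ring [ 586.  -183.2  134.8] [0.54, 0.54]
X1 [ 496.7 -324.7  102.3] [0.54, 0.54]
X2 [ 635.8 -144.7  151.5] [0.31, 0.31]
X3 [624.  -44.7 151.7] [0.22, 0.22]
flap [ 607.4 -242.2  138.2] [1.28, 1.28]
cornerNear [ 467.3 -381.3   90.9] [1.33, 1.33]
cornerFarR [646.8   2.1 158.3] [0.97, 0.97]
cornerFarL [ 693.7 -354.1  158.3] [0.04, 0.04]
normal [-0.2807 -0.0398  0.959 ] tilt 16.467993490855942 yaw of uphill 8.072821544645118 resid [ 0.5 -0.   1.   0.6  0.1 -0.4 -1.4 -0.4]
dot [542.5 373.5 155.5] [0.58, 0.58]
disc [578.9 133.2   5.5] [0.57, 0.57]
hub [508.3 164.5   4.9] [0.07, 0.07]
disc z10 [582.00984087 134.66515196  10.        ] [577.34224487 138.02335093  10.        ]
dot z155 [541.54913003 372.86492535 155.        ] [542.76002929 373.85636127 155.        ]
gtop [560.5 367.2 155. ]
gtop [527.4 359.2 155. ]
gtop [518.8 378.  155. ]
gtop [554.5 388.  155. ]
gtopS [532.8 358.2 155. ]
gtopS [525.4 382.7 155. ]
foot [575.7 430.9   8. ]
foot [483.4 409.2   8. ]
foot [502.7 323.3   8. ]
standtop [566.  414.8  85. ]
standtop [497.8 396.9  85. ]
standtop [514.1 337.1  85. ]
```

The panel slopes about 16.5° (uphill yaw about 8°), the gauge's yaw is about 14°, and the gauge axis is at (542, 373). Moves can only spin about the tool axis, so the gauge must be pivoted in the grip about the jaw axis after the zero check. I plan to lever the stem against the fixed stand. First I'll go above the gauge.

```bash
cat >> h.py <<'E'
def where():
    o=sensors.get_obs(); R=T_tool(o)[:3,:3]
    print("t",round(o["time"],2),"pos",o["tool_pos"].round(1),"F",o["contact_force"].round(1),"M",o["moment"].round(2),"w",round(float(o["grip_width"]),1),"yaw_y",np.degrees(np.arctan2(-R[0,1],R[1,1])).round(2),"tx",R[:,0].round(4)); return o,R
def go(x,y,z,yawd):
    """rows in cm/rad to reach TCP xyz, yaw of tool y (deg, mod 180), vertical tool assumed"""
    o,R=where(); d=R.T@(np.array([x,y,z])-o["tool_pos"])/10
    c=np.degrees(np.arctan2(-R[0,1],R[1,1])); e=(yawd-c+90)%180-90
    print("d cm",d.round(2),"spin(+about tool x)",round(-np.radians(e),3))
E
python3 - <<'E'
from h import *
go(480,-200,300,14)
go(542,373.3,215,14)
s,d=shot("scene"),shot("side")
S2=lambda u,v:(290+(u+.5)/4-.5,210+(v+.5)/4-.5); D2=lambda u,v:(190+(u+.5)/4-.5,220+(v+.5)/4-.5)
print("aerosol top",onz(s,S2(518,375),145), onz(d,(166.5,295.5),145)," jar",onz(s,S2(240,370),62),"tape",onz(s,(295,287),12))
E
```

```text
t 0.25 pos [ 167.  -497.6  226.4] F [0.8 0.9 0.3] M [ 0.   -0.06  0.08] w 91.8 yaw_y -161.45 tx [-1.e-04  6.e-04 -1.e+00]
d cm [ -7.34 -18.26 -39.14] spin(+about tool x) 0.079
t 0.25 pos [ 167.  -497.6  226.4] F [0.8 0.9 0.3] M [ 0.   -0.06  0.08] w 91.8 yaw_y -161.45 tx [-1.e-04  6.e-04 -1.e+00]
d cm [  1.19 -70.63 -63.25] spin(+about tool x) 0.079
aerosol top [682.96565329 431.64684655 145.        ] [675.7436873  432.08688009 145.        ]  jar [694.09629129 280.00237701  62.        ] tape [686.36291684 127.75857142  12.        ]
```

```bash
python3 -m crank '[{"dx":-7.3,"dy":-18.3,"dz":-39.1,"spin":0.079},{"dx":-7.3,"dy":-18.3,"dz":-39.1,"spin":0.079},{"dx":-7.3,"dy":-18.3,"dz":-39.1,"spin":0.079},{"dx":-7.3,"dy":-18.3,"dz":-39.1,"spin":0.079},{"dx":-7.3,"dy":-18.3,"dz":-39.1,"spin":0.079},{"dx":-7.3,"dy":-18.3,"dz":-39.1,"spin":0.079},{"dx":-7.3,"dy":-18.3,"dz":-39.1,"spin":0.079},{"dx":-7.3,"dy":-18.3,"dz":-39.1,"spin":0.079},{"dx":-7.3,"dy":-18.3,"dz":-39.1,"spin":0.079},{"dx":-7.3,"dy":-18.3,"dz":-39.1,"spin":0.079},{"dx":-7.3,"dy":-18.3,"dz":-39.1,"spin":0.079},{"dx":-7.3,"dy":-18.3,"dz":-39.1,"spin":0.079},{"dx":-7.3,"dy":-18.3,"dz":-39.1,"spin":0.079}]' 100
python3 - <<'E'
from h import *
go(542,373.3,240,14)
c=shot("wrist"); import pickle; pickle.dump(c,open("w1.pkl","wb")); cv2.imwrite("pics/w1.png",c["frame"])
E
```

```text
time: 1.43
tool_pos: [479.9, -199.0, 299.5]
tcp_rot: [0.467, 1.57, -2.427]
contact_force: [-0.5, 0.2, -0.8]
grip_width: 91.6
t 1.43 pos [ 479.9 -199.   299.5] F [-0.5  0.2 -0.8] M [-0.01  0.02  0.03] w 91.6 yaw_y -165.82 tx [-4.e-04 -3.e-04 -1.e+00]
d cm [  5.93 -53.97 -20.04] spin(+about tool x) 0.003
```

View pics/w1.png

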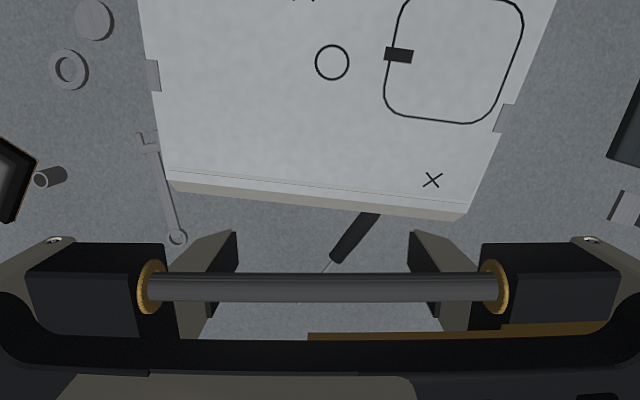

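The wrist view shows the panel, with the ring centred at about (332,62), one X at (432,180), and the disc (94,20) and hub ring (68,70) at the left. I'll add this view to the ring and disc estimates, then go above the gauge.

```bash
python3 - <<'E'
from h import *
import pickle; s,d=pickle.load(open("c0.pkl","rb")); w=pickle.load(open("w1.pkl","rb"))
S1=lambda u,v:(130+(u+.5)/4-.5,140+(v+.5)/4-.5); D1=lambda u,v:(240+(u+.5)/4-.5,80+(v+.5)/4-.5)
for n,a,b,e in [("ring",(343,175),(242,221),(332,62)),("X1",(275,80),(410,176),(432.5,180)),("flap",(252,158),(235,170),(399,55))]:
    print(n,*tri([ray(s,S1(*a)),ray(d,D1(*b)),ray(w,e)]))
print("disc",onz(w,(95,19),10),"hub",onz(w,(68,69),10), "jawdir edge near", onz(w,(166,180),80),onz(w,(468,213),80))
E
python3 -m crank '[{"dx":5.9,"dy":-54,"dz":-20,"spin":0},{"dx":5.9,"dy":-54,"dz":-20,"spin":0},{"dx":5.9,"dy":-54,"dz":-20,"spin":0},{"dx":5.9,"dy":-54,"dz":-20,"spin":0},{"dx":5.9,"dy":-54,"dz":-20,"spin":0},{"dx":5.9,"dy":-54,"dz":-20,"spin":0},{"dx":5.9,"dy":-54,"dz":-20,"spin":0},{"dx":5.9,"dy":-54,"dz":-20,"spin":0},{"dx":5.9,"dy":-54,"dz":-20,"spin":0},{"dx":5.9,"dy":-54,"dz":-20,"spin":0},{"dx":5.9,"dy":-54,"dz":-20,"spin":0},{"dx":5.9,"dy":-54,"dz":-20,"spin":0},{"dx":5.9,"dy":-54,"dz":-20,"spin":0},{"dx":5.9,"dy":-54,"dz":-20,"spin":0},{"dx":5.9,"dy":-54,"dz":-20,"spin":0},{"dx":5.9,"dy":-54,"dz":-20,"spin":0}]' 100
python3 - <<'E'
from h import *
go(542,373.3,98,14)
c=shot("wrist"); import pickle; pickle.dump(c,open("w2.pkl","wb")); cv2.imwrite("pics/w2.png",c["frame"])
E
```

```text
ring [ 586.97716589 -181.82989174  135.885548  ] [0.83, 1.36, 1.29]
X1 [ 497.52165165 -323.93970957  102.63608643] [0.87, 0.87, 1.12]
flap [ 608.22908146 -240.17115575  139.48674693] [1.8, 1.58, 1.22]
disc [581.85201726 128.50154867  10.        ] hub [511.53982867 160.93858346  10.        ] jawdir edge near [416.26577072 -19.78734646  80.        ] [ 465.76267506 -390.88709671   80.        ]
time: 2.82
tool_pos: [542.7, 372.4, 239.0]
tcp_rot: [0.458, 1.568, -2.438]
contact_force: [0.5, -0.5, -0.3]
grip_width: 91.8
t 2.82 pos [542.7 372.4 239. ] F [ 0.5 -0.5 -0.3] M [-0.02  0.04  0.  ] w 91.8 yaw_y -165.92 tx [-0.002  -0.0017 -1.    ]
d cm [14.1  -0.12  0.02] spin(+about tool x) 0.001
```

View pics/w2.png

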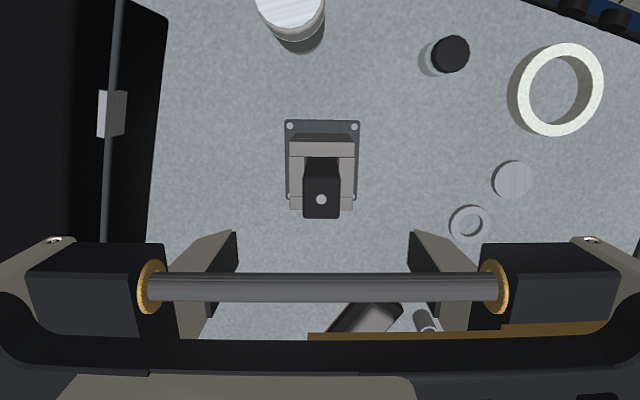

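The gauge's top dot is at (321,200), centred between the fingers and square to the jaws. The disc is at (512,179).

Run:
```python
from h import *
import pickle; w=pickle.load(open("w2.pkl","rb"))
print(onz(w,(321,200),155),"disc",onz(w,(512,178.5),10),"top corners",[onz(w,q,155).round(1) for q in [(302,217),(341,218)]],"hub",onz(w,(469,223),10))
print("foot", [onz(w,q,8).round(1) for q in [(285,120),(360,121)]])
```

```text
[542.84257793 373.19033475 155.        ] disc [582.15783287 136.83832145  10.        ] top corners [array([525.4, 384.4, 155. ]), array([532.1, 354.1, 155. ])] hub [512.86660129 168.36482402  10.        ]
foot [array([581.9, 426.8,   8. ]), array([602.1, 341. ,   8. ])]
```

```bash
python3 -m crank '[{"dx":4,"dy":-0.1,"dz":0,"spin":0},{"dx":8,"dy":-0.1,"dz":0,"spin":0},{"dx":11,"dy":-0.1,"dz":0,"spin":0},{"dx":13,"dy":-0.1,"dz":0,"spin":0},{"dx":13.5,"dy":-0.1,"dz":0,"spin":0},{"dx":13.5,"dy":-0.1,"dz":0,"spin":0}]' 100; python3 -m crank '[{"dx":0},{"dx":0},{"dx":0},{"dx":0},{"dx":0},{"dx":0},{"dx":0},{"dx":0},{"dx":0},{"dx":0}]' 0
python3 - <<'E'
from h import *
where()
E
```

```text
time: 3.37
tool_pos: [542.5, 371.1, 104.8]
tcp_rot: [0.395, 1.568, -2.504]
contact_force: [0.6, -0.3, 0.3]
grip_width: 91.9
t 3.37 pos [542.5 371.1 104.8] F [ 0.6 -0.3  0.3] M [ 0.04 -0.01 -0.01] w 91.9 yaw_y -166.12 tx [-0.0024 -0.0018 -1.    ]invalid input at $[0]: expected keys dx, dy, dz, spin
```

```bash
python3 -m crank '[{"dx":0,"dy":-0.1,"dz":0,"spin":0},{"dx":0,"dy":-0.1,"dz":0,"spin":0},{"dx":0,"dy":-0.1,"dz":0,"spin":0},{"dx":0,"dy":-0.1,"dz":0,"spin":0},{"dx":0,"dy":-0.1,"dz":0,"spin":0},{"dx":0,"dy":-0.1,"dz":0,"spin":0},{"dx":0,"dy":-0.1,"dz":0,"spin":0},{"dx":0,"dy":-0.1,"dz":0,"spin":0},{"dx":0,"dy":-0.1,"dz":0,"spin":0},{"dx":0,"dy":-0.1,"dz":0,"spin":0}]' 0
python3 - <<'E'
from h import *
where()
E
```

```text
time: 4.2
tool_pos: [542.2, 374.5, 105.6]
tcp_rot: [1.067, 1.571, -1.83]
contact_force: [0.3, -1.3, -1.0]
grip_width: 30.0
t 4.2 pos [542.2 374.5 105.6] F [ 0.3 -1.3 -1. ] M [0.36 0.22 0.05] w 30.0 yaw_y -165.97 tx [-1.e-04 -2.e-04 -1.e+00]
```

Gripped at 30.0 mm. Lifting straight up.

```bash
python3 -m crank '[{"dx":-2,"dy":0,"dz":0,"spin":0},{"dx":-5,"dy":0,"dz":0,"spin":0},{"dx":-8,"dy":0,"dz":0,"spin":0},{"dx":-11,"dy":0,"dz":0,"spin":0},{"dx":-12,"dy":0,"dz":0,"spin":0},{"dx":-12,"dy":0,"dz":0,"spin":0},{"dx":-12,"dy":0,"dz":0,"spin":0}]' 0
python3 - <<'E'
from h import *
go(581,136,140,14)
c=shot("wrist"); import pickle; pickle.dump(c,open("w3.pkl","wb")); cv2.imwrite("pics/w3.png",c["frame"])
E
```

```text
time: 4.78
tool_pos: [541.8, 374.3, 224.5]
tcp_rot: [0.343, 1.57, -2.553]
contact_force: [-0.1, -0.8, -2.6]
grip_width: 29.8
t 4.78 pos [541.8 374.3 224.5] F [-0.1 -0.8 -2.6] M [-0.03  0.02  0.01] w 29.8 yaw_y -165.97 tx [-1.1e-03 -7.0e-04 -1.0e+00]
d cm [ 8.46 24.06  1.97] spin(+about tool x) 0.0
```

View pics/w3.png

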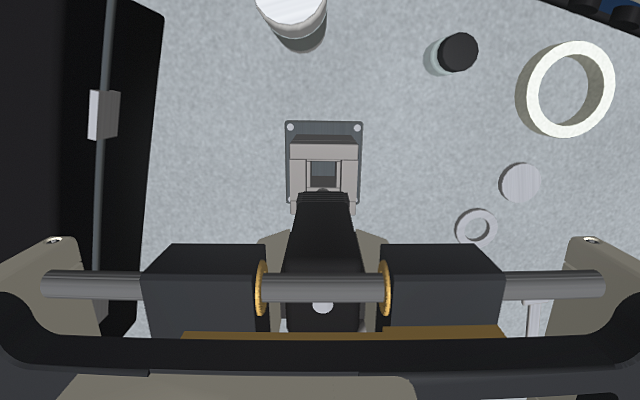

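The gauge is out and held, the well is empty, and the disc is at (520,182).

```bash
python3 -m crank '[{"dx":0,"dy":3,"dz":0.2,"spin":0},{"dx":0,"dy":7,"dz":0.6,"spin":0},{"dx":0,"dy":11,"dz":0.9,"spin":0},{"dx":2,"dy":15,"dz":1.2,"spin":0},{"dx":4,"dy":19,"dz":1.5,"spin":0},{"dx":6,"dy":22,"dz":1.8,"spin":0},{"dx":8,"dy":24.1,"dz":2,"spin":0},{"dx":8.5,"dy":24.1,"dz":2,"spin":0},{"dx":8.5,"dy":24.1,"dz":2,"spin":0},{"dx":8.5,"dy":24.1,"dz":2,"spin":0}]' 0
python3 - <<'E'
from h import *
go(581,136,102.5,14)
s,d=shot("scene"),shot("side"); crop(s,270,170,150,130,4,"pics/s3.png"); crop(d,200,160,150,130,4,"pics/d3.png")
E
```

```text
time: 5.67
tool_pos: [580.5, 136.3, 139.4]
tcp_rot: [-0.297, 1.568, 3.089]
contact_force: [-0.3, 0.8, -1.6]
grip_width: 30.0
t 5.67 pos [580.5 136.3 139.4] F [-0.3  0.8 -1.6] M [ 0.03 -0.    0.02] w 30.0 yaw_y -165.98 tx [-2.8e-03  1.0e-04 -1.0e+00]
d cm [ 3.69  0.04 -0.05] spin(+about tool x) 0.0
```

View pics/s3.png

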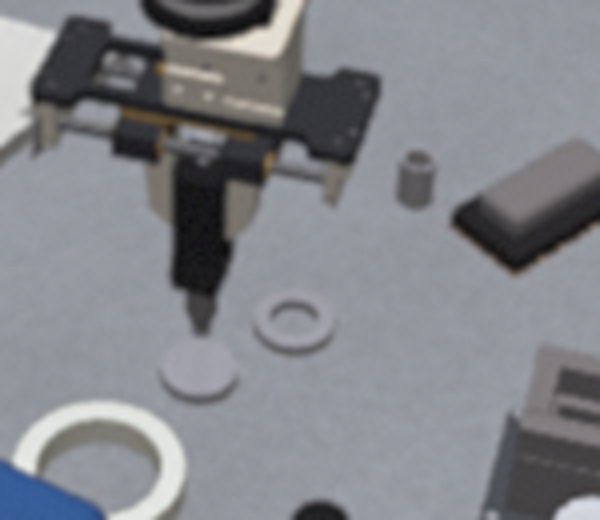

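View pics/d3.png

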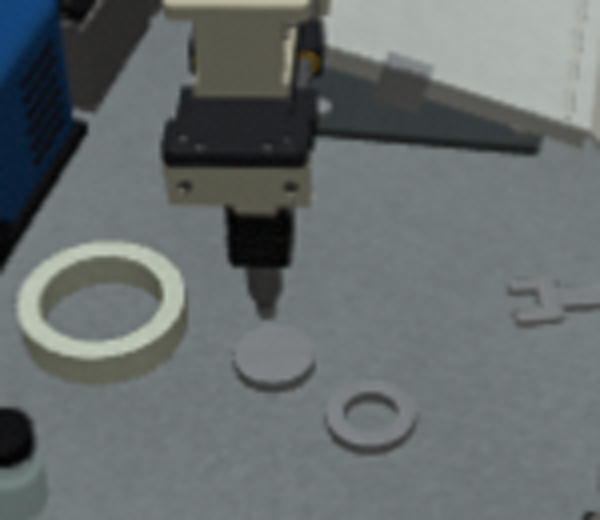

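The nose tip is at (202,333) in the scene crop and (267,318) in the side crop, just above the solid disc at (200,368) and (274,353).

Run:
```python
from h import *
s,d=shot("scene"),shot("side")
S=lambda u,v:(270+(u+.5)/4-.5,170+(v+.5)/4-.5); D=lambda u,v:(200+(u+.5)/4-.5,160+(v+.5)/4-.5)
print("tip",tri([ray(s,S(202,331)),ray(d,D(267,316))]),"disc",tri([ray(s,S(200,367)),ray(d,D(274,352))]))
```

```text
tip (array([580.23916513, 135.99582084,  41.89600098]), [1.14, 1.14]) disc (array([578.98558397, 133.58420055,   7.66241423]), [0.1, 0.1])
```

```bash
python3 -m crank '[{"dx":1.5,"dy":0,"dz":0,"spin":0},{"dx":2.8,"dy":0,"dz":0,"spin":0},{"dx":3.2,"dy":0,"dz":0,"spin":0},{"dx":3.4,"dy":0,"dz":0,"spin":0},{"dx":3.5,"dy":0,"dz":0,"spin":0},{"dx":3.6,"dy":0,"dz":0,"spin":0},{"dx":3.6,"dy":0,"dz":0,"spin":0},{"dx":3.6,"dy":0,"dz":0,"spin":0}]' 0
python3 - <<'E'
from h import *
where()
E
```

```text
time: 6.53
tool_pos: [581.7, 136.0, 105.5]
tcp_rot: [3.057, 1.569, 0.16]
contact_force: [0.5, 0.8, 0.1]
grip_width: 30.0
t 6.53 pos [581.7 136.  105.5] F [0.5 0.8 0.1] M [0.22 0.   0.04] w 30.0 yaw_y -165.97 tx [ 1.6e-03  3.0e-04 -1.0e+00]
```

```bash
python3 -m crank '[{"dx":0.1,"dy":0,"dz":0,"spin":0},{"dx":0.2,"dy":0,"dz":0,"spin":0},{"dx":0.25,"dy":0,"dz":0,"spin":0},{"dx":0.25,"dy":0,"dz":0,"spin":0},{"dx":0.25,"dy":0,"dz":0,"spin":0},{"dx":0.25,"dy":0,"dz":0,"spin":0},{"dx":0.25,"dy":0,"dz":0,"spin":0},{"dx":0.25,"dy":0,"dz":0,"spin":0}]' 0
python3 - <<'E'
from h import *
where()
s,d=shot("scene"),shot("side"); crop(s,270,170,150,130,4,"pics/s4.png"); crop(d,200,160,150,130,4,"pics/d4.png")
where()
E
```

```text
time: 7.2
tool_pos: [581.5, 135.8, 102.4]
tcp_rot: [2.788, 1.57, -0.109]
contact_force: [1.3, 1.4, 1.2]
grip_width: 29.7
t 7.2 pos [581.5 135.8 102.4] F [1.3 1.4 1.2] M [ 0.32 -0.37  0.05] w 29.7 yaw_y -165.98 tx [ 8.e-04 -1.e-04 -1.e+00]
t 7.3 pos [581.5 135.8 102.3] F [2.5 1.4 2.4] M [ 0.24 -0.38 -0.02] w 30.1 yaw_y -165.98 tx [ 6.e-04 -1.e-04 -1.e+00]
```

View pics/s4.png

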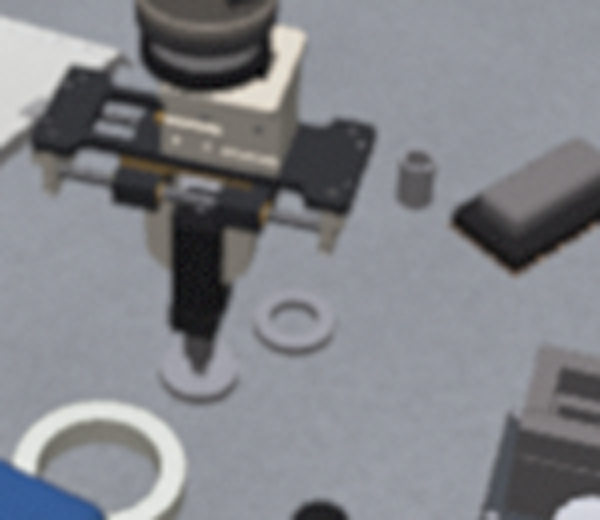

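View pics/d4.png

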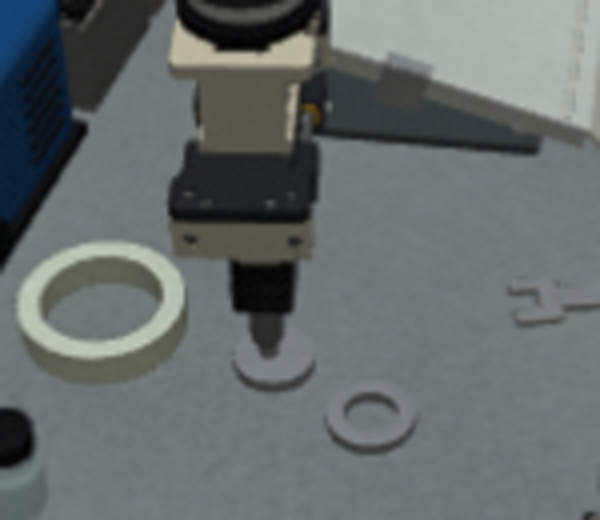

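The nose is resting on the solid disc, upright, at about 3–4 N. I'll hold a little longer, then lift and return over the stand's well. There I'll lever the stem against its -x wall.

```bash
python3 -m crank '[{"dx":0,"dy":0,"dz":0,"spin":0},{"dx":0,"dy":0,"dz":0,"spin":0},{"dx":0,"dy":0,"dz":0,"spin":0},{"dx":0,"dy":0,"dz":0,"spin":0},{"dx":-1,"dy":0,"dz":0,"spin":0},{"dx":-4,"dy":0,"dz":0,"spin":0},{"dx":-8,"dy":0,"dz":0,"spin":0},{"dx":-11,"dy":-2,"dz":-0.2,"spin":0},{"dx":-12.3,"dy":-6,"dz":-0.5,"spin":0},{"dx":-12.3,"dy":-10,"dz":-0.8,"spin":0},{"dx":-12.3,"dy":-14,"dz":-1.2,"spin":0},{"dx":-12.3,"dy":-18,"dz":-1.5,"spin":0},{"dx":-12.3,"dy":-21,"dz":-1.8,"spin":0},{"dx":-12.3,"dy":-23.5,"dz":-2,"spin":0},{"dx":-12.3,"dy":-24.1,"dz":-2,"spin":0},{"dx":-12.3,"dy":-24.1,"dz":-2,"spin":0},{"dx":-12.3,"dy":-24.1,"dz":-2,"spin":0}]' 0
python3 - <<'E'
from h import *
go(542.3,374,156,14)
c=shot("wrist"); cv2.imwrite("pics/w5.png",c["frame"])
d=shot("side"); crop(d,170,180,170,150,4,"pics/d5.png")
E
```

```text
time: 8.72
tool_pos: [541.8, 373.6, 224.8]
tcp_rot: [0.658, 1.568, -2.239]
contact_force: [-0.6, -0.2, -1.0]
grip_width: 30.0
t 8.72 pos [541.8 373.6 224.8] F [-0.6 -0.2 -1. ] M [ 0.01  0.   -0.01] w 30.0 yaw_y -165.95 tx [-0.0014 -0.0018 -1.    ]
d cm [ 6.88 -0.03 -0.07] spin(+about tool x) 0.001
```

View pics/d5.png

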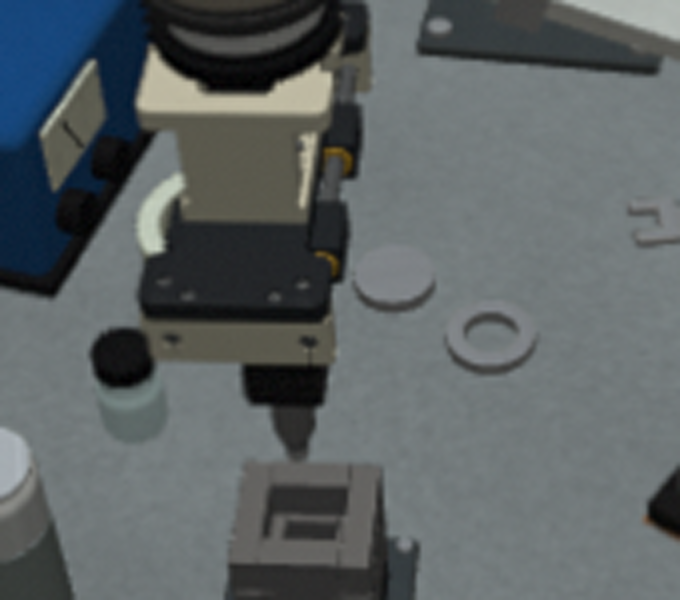

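The stem is above the empty well. Lowering it to about 25 mm deep, then pulling the hand back (+tool z) in stages.

```bash
python3 -m crank '[{"dx":3,"dy":0,"dz":0,"spin":0},{"dx":5.5,"dy":0,"dz":0,"spin":0},{"dx":6.8,"dy":0,"dz":0,"spin":0},{"dx":6.8,"dy":0,"dz":0,"spin":0},{"dx":6.8,"dy":0,"dz":0.4,"spin":0},{"dx":6.8,"dy":0,"dz":0.8,"spin":0},{"dx":6.8,"dy":0,"dz":1.2,"spin":0},{"dx":6.8,"dy":0,"dz":1.6,"spin":0},{"dx":6.8,"dy":0,"dz":2.0,"spin":0},{"dx":6.8,"dy":0,"dz":2.0,"spin":0},{"dx":6.8,"dy":0,"dz":2.0,"spin":0}]' 0
python3 - <<'E'
from h import *
where()
d=shot("side"); crop(d,170,180,170,150,4,"pics/d6.png")
s=shot("scene"); crop(s,330,170,170,150,4,"pics/s6.png")
E
```

```text
time: 9.73
tool_pos: [524.1, 369.8, 159.2]
tcp_rot: [-3.085, 1.566, 0.301]
contact_force: [4.5, -1.5, 3.3]
grip_width: 29.8
t 9.73 pos [524.1 369.8 159.2] F [ 4.5 -1.5  3.3] M [-0.13 -1.18  0.02] w 29.8 yaw_y -165.97 tx [ 0.0047  0.0015 -1.    ]
```

View pics/d6.png

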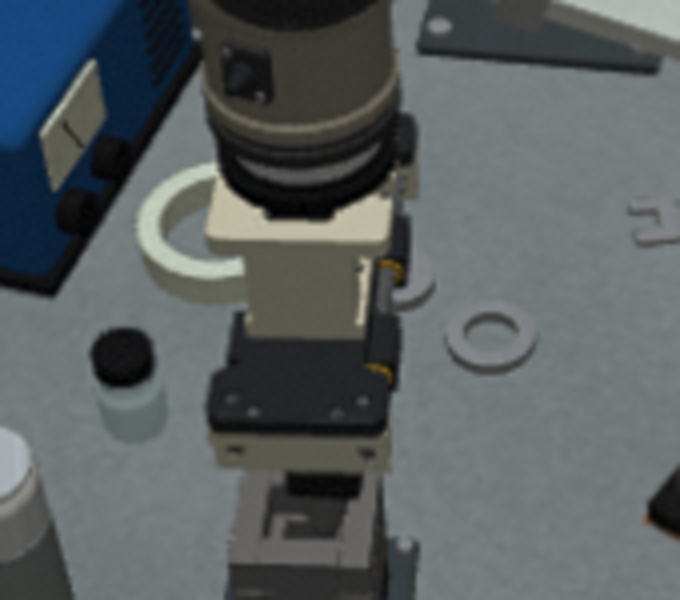

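View pics/s6.png

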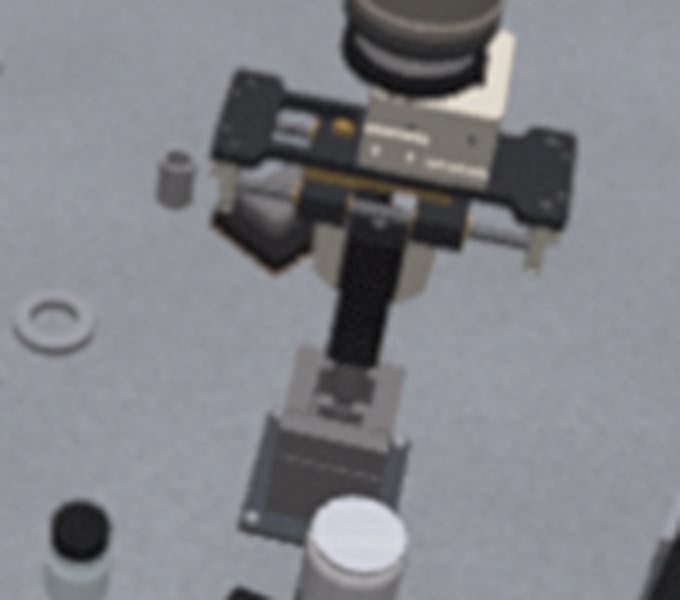

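The stem bears on the well's wall with about 5 N and the grip has begun to give. Continuing.

```bash
python3 -m crank '[{"dx":0,"dy":0,"dz":0.4,"spin":0},{"dx":0,"dy":0,"dz":0.8,"spin":0},{"dx":0,"dy":0,"dz":1.2,"spin":0},{"dx":0,"dy":0,"dz":1.5,"spin":0},{"dx":0,"dy":0,"dz":1.8,"spin":0},{"dx":0,"dy":0,"dz":1.8,"spin":0},{"dx":0,"dy":0,"dz":1.8,"spin":0}]' 0
python3 - <<'E'
from h import *
where()
c=shot("wrist"); cv2.imwrite("pics/w7.png",c["frame"])
E
```

```text
time: 10.42
tool_pos: [505.6, 365.5, 157.5]
tcp_rot: [-2.71, 1.57, 0.676]
contact_force: [4.0, 0.4, 0.8]
grip_width: 29.9
t 10.42 pos [505.6 365.5 157.5] F [4.  0.4 0.8] M [ 0.15 -0.98  0.01] w 29.9 yaw_y -165.97 tx [ 6.e-04  5.e-04 -1.e+00]
```

View pics/w7.png

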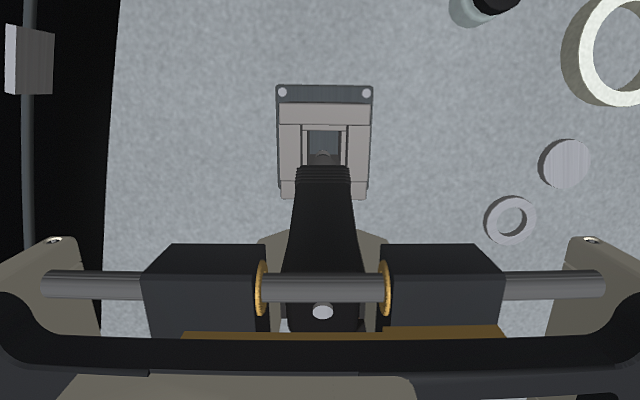

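View pics/w5.png

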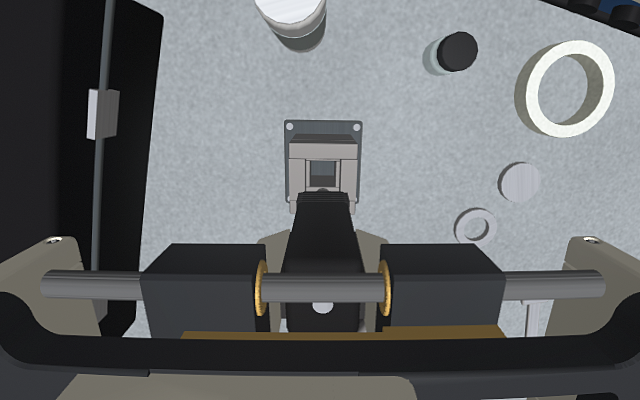

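The gauge has swung in the grip: its shoulder edge moved from row 192 to row 166. I'll lift it clear and measure the angle.

```bash
python3 -m crank '[{"dx":-1.5,"dy":0,"dz":0,"spin":0},{"dx":-4,"dy":0,"dz":0,"spin":0},{"dx":-7,"dy":0,"dz":0,"spin":0},{"dx":-9,"dy":0,"dz":0,"spin":0},{"dx":-9,"dy":0,"dz":0,"spin":0},{"dx":-9,"dy":0,"dz":0,"spin":0}]' 0
python3 - <<'E'
from h import *
import pickle
where()
c=shot("wrist"); cv2.imwrite("pics/w8.png",c["frame"])
s,d=shot("scene"),shot("side"); pickle.dump((s,d,c),open("c8.pkl","wb"))
crop(c,270,130,110,200,3,"pics/w8c.png"); crop(d,170,150,170,150,4,"pics/d8.png"); crop(s,330,140,170,150,4,"pics/s8.png")
M=np.linalg.inv(c["mount"]); k,dd=K(c)
def pt(th,xg,zg):
    # gauge (x,z) rel shoulder -> tool
    z=zg-64.6; a=np.radians(th)
    X=np.array([-19,0,0.])+ (z*np.cos(a)+xg*np.sin(a))*np.array([-1,0,0])+( -z*np.sin(a)+xg*np.cos(a))*np.array([0,0,-1])
    q=M[:3,:3]@X+M[:3,3]; return cv2.projectPoints(q.reshape(1,3),np.zeros(3),np.zeros(3),k,dd)[0].ravel().round(0)
for th in [0,8,12,14,16,18,20]: print(th,"shoulder far",pt(th,18,0),"top far",pt(th,18,95),"dot",pt(th,0,95),"tip",pt(th,0,-50), "tipfar",pt(th,6,-50))
E
```

```text
time: 10.97
tool_pos: [504.5, 365.4, 247.1]
tcp_rot: [-0.204, 1.569, -3.101]
contact_force: [0.2, -0.9, -3.0]
grip_width: 29.7
t 10.97 pos [504.5 365.4 247.1] F [ 0.2 -0.9 -3. ] M [-0.06  0.02  0.03] w 29.7 yaw_y -165.96 tx [-1.4e-03 -1.0e-04 -1.0e+00]
0 shoulder far [322. 193.] top far [322. 265.] dot [322. 306.] tip [322. 196.] tipfar [322. 189.]
8 shoulder far [322. 181.] top far [322. 279.] dot [322. 315.] tip [322. 178.] tipfar [322. 171.]
12 shoulder far [322. 175.] top far [322. 285.] dot [322. 318.] tip [322. 168.] tipfar [322. 161.]
14 shoulder far [322. 172.] top far [322. 289.] dot [322. 320.] tip [322. 164.] tipfar [322. 157.]
16 shoulder far [322. 169.] top far [322. 292.] dot [322. 322.] tip [322. 159.] tipfar [322. 152.]
18 shoulder far [322. 167.] top far [322. 295.] dot [322. 323.] tip [322. 154.] tipfar [322. 147.]
20 shoulder far [322. 164.] top far [322. 298.] dot [322. 325.] tip [322. 150.] tipfar [322. 143.]
```

View pics/w8c.png

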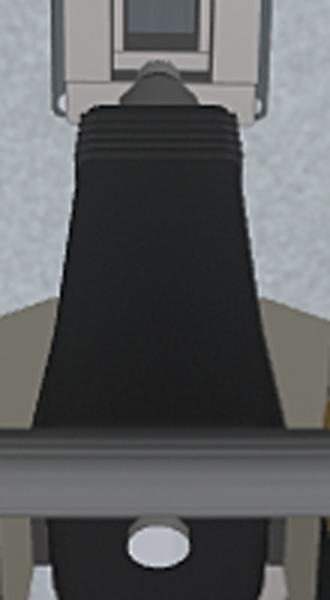

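View pics/d8.png

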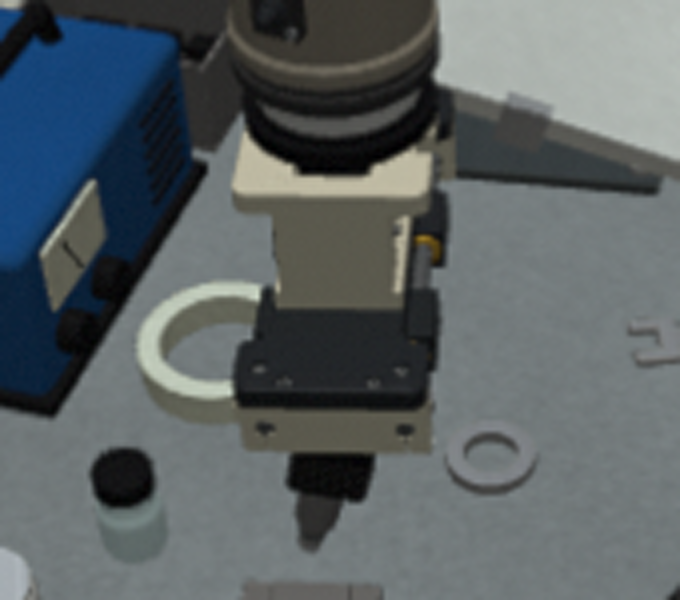

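View pics/s8.png

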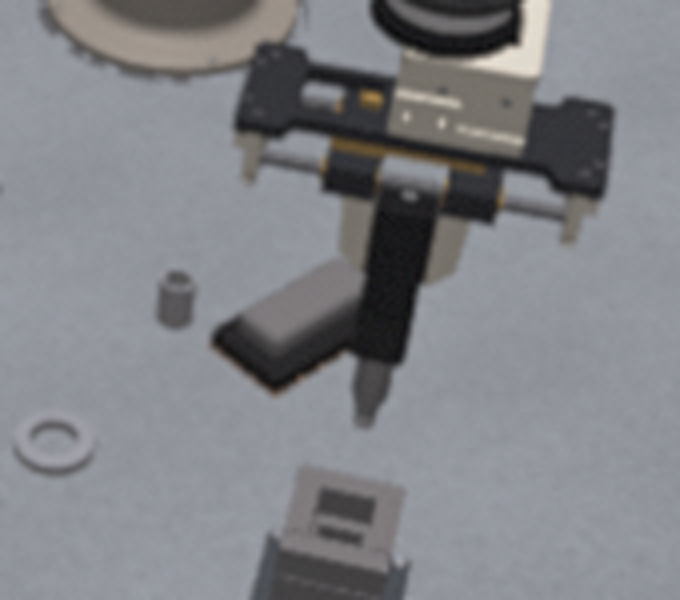

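Run:
```python
from h import *
import pickle
from scipy.optimize import least_squares
s,d,c=pickle.load(open("c8.pkl","rb"))
M=np.linalg.inv(c["mount"]); k,dd=K(c)
def pt(p,xg,zg):
    th,tx,tz=p; z=zg-64.6; a=np.radians(th)
    return np.array([-19+tx,0,tz])+ (z*np.cos(a)+xg*np.sin(a))*np.array([-1,0,0])+( -z*np.sin(a)+xg*np.cos(a))*np.array([0,0,-1])
def row(p,xg,zg):
    q=M[:3,:3]@pt(p,xg,zg)+M[:3,3]; return cv2.projectPoints(q.reshape(1,3),np.zeros(3),np.zeros(3),k,dd)[0].ravel()[1]
f=lambda p:[row(p,18,0)-164.7-0.7,row(p,0,95)-312+0.7,row(p,6,-50)-150]
r=least_squares(f,[16,0,0]); print(r.x,r.fun)
f2=lambda p:[*f(p),p[1]*.5]
r=least_squares(f2,[16,0,0]); print(r.x,r.fun)
S=lambda u,v:(330+(u+.5)/4-.5,140+(v+.5)/4-.5); D=lambda u,v:(170+(u+.5)/4-.5,150+(v+.5)/4-.5)
tip=tri([ray(s,S(364,424)),ray(d,D(310,547))]); print("tip",tip)
dot=ray(s,S(410,195)); 
T=np.eye(4)
o=sensors.get_obs(); print(o["tool_pos"]); R=T_tool(o)
print("tip in tool",(np.linalg.inv(R)@np.append(tip[0],1))[:3], "grasp->tip expects 114.6")
# shoulder: corners; axis at shoulder visible: stem/body junction
j=tri([ray(s,S(376,361)),ray(d,D(324,493))]); print("junction",j,(np.linalg.inv(R)@np.append(j[0],1))[:3])
```

```text
[15.08009969  2.6201402  -2.75657757] [ 7.17936821e-12 -1.77806658e-11 -2.38742359e-12]
[14.44533264  0.51034992 -4.015997  ] [-0.40690863  0.12700989  0.29350662  0.25517496]
tip (array([533.76479934, 372.69822245, 151.54081771]), [1.17, 1.17])
[504.10017631 364.80024303 244.74419791]
tip in tool [ 93.04673351  -0.57322125 -31.16431967] grasp->tip expects 114.6
junction (array([524.12891271, 370.34417352, 191.21939423]), [1.92, 1.92]) [ 53.41867686  -0.58159052 -21.04511277]
```

Two independent views agree: the gauge leans 14–15° (the panel slopes 16.5°) and the tip is at tool (93.5, -0.5, -32) mm. Next is the standoff above the ring, then measuring again there.

Run:
```python
from h import *
go(541,-188,275,7.9)
```

```text
t 11.12 pos [504.1 364.8 244.7] F [ 0.1  0.2 -1.5] M [ 0.    0.09 -0.01] w 29.7 yaw_y -165.97 tx [-0.0046 -0.0023 -1.    ]
d cm [-2.91 54.53  9.84] spin(+about tool x) 0.107
```

```bash
python3 -m crank '[{"dx":-1,"dy":2,"dz":0.3,"spin":0},{"dx":-3,"dy":5,"dz":1,"spin":0.02},{"dx":-3,"dy":9,"dz":1.6,"spin":0.04},{"dx":-3,"dy":13,"dz":2.3,"spin":0.06},{"dx":-3,"dy":17,"dz":3.1,"spin":0.08},{"dx":-3,"dy":21,"dz":3.8,"spin":0.1},{"dx":-3,"dy":25,"dz":4.5,"spin":0.107},{"dx":-3,"dy":29,"dz":5.2,"spin":0.107},{"dx":-3,"dy":33,"dz":6,"spin":0.107},{"dx":-3,"dy":37,"dz":6.7,"spin":0.107},{"dx":-3,"dy":41,"dz":7.4,"spin":0.107},{"dx":-3,"dy":45,"dz":8.1,"spin":0.107},{"dx":-3,"dy":49,"dz":8.8,"spin":0.107},{"dx":-3,"dy":52,"dz":9.4,"spin":0.107},{"dx":-3,"dy":54,"dz":9.8,"spin":0.107},{"dx":-3,"dy":54.5,"dz":9.8,"spin":0.107},{"dx":-3,"dy":54.5,"dz":9.8,"spin":0.107},{"dx":-3,"dy":54.5,"dz":9.8,"spin":0.107},{"dx":-3,"dy":54.5,"dz":9.8,"spin":0.107}]' 0
python3 - <<'E'
from h import *
import pickle
where()
c=shot("wrist"); cv2.imwrite("pics/w9.png",c["frame"])
s,d=shot("scene"),shot("side"); pickle.dump((s,d,c,T_tool(sensors.get_obs())),open("c9.pkl","wb"))
crop(d,240,40,150,130,4,"pics/d9.png"); crop(s,140,90,160,130,4,"pics/s9.png")
E
```

```text
time: 12.7
tool_pos: [542.2, -185.7, 276.7]
tcp_rot: [-0.901, 1.569, 2.38]
contact_force: [1.1, -0.5, -2.1]
grip_width: 30.1
t 12.7 pos [ 542.2 -185.7  276.7] F [ 1.1 -0.5 -2.1] M [ 0.07 -0.01  0.03] w 30.1 yaw_y -172.03 tx [-0.0011  0.0011 -1.    ]
```

View pics/w9.png

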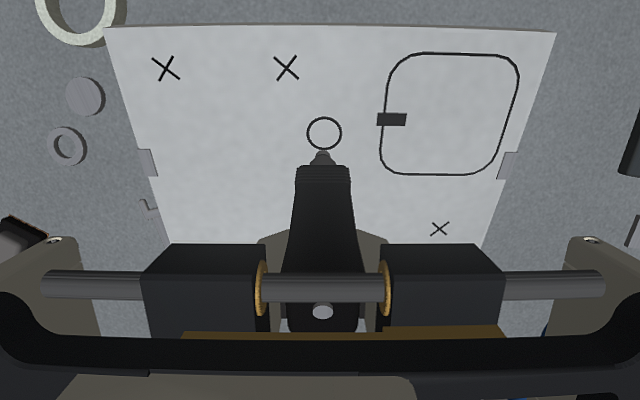

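View pics/d9.png

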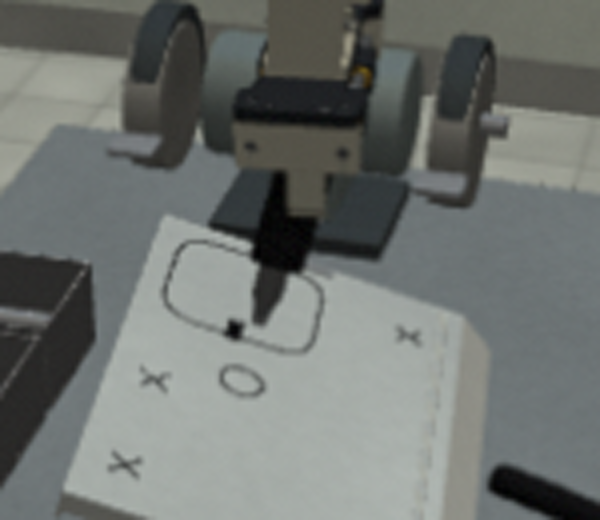

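View pics/s9.png

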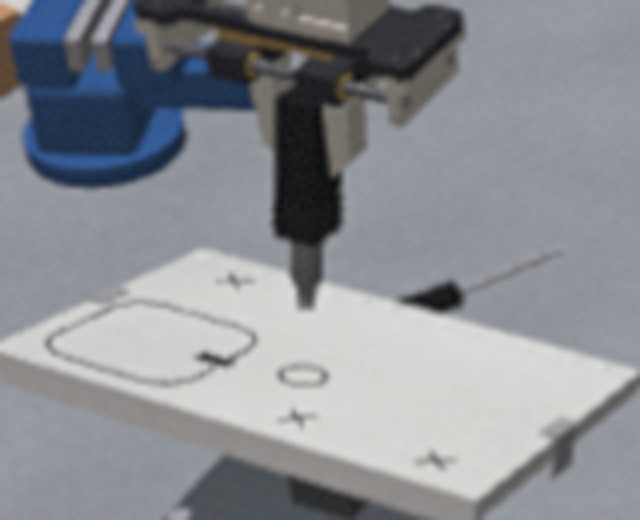

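Here the ring is at scene crop (303,375), side crop (242,381) and wrist (324,133). The tip is at (306,306), (261,322) and wrist far edge (322,151).

Run:
```python
from h import *
import pickle
s,d,c,T=pickle.load(open("c9.pkl","rb"))
S=lambda u,v:(140+(u+.5)/4-.5,90+(v+.5)/4-.5); D=lambda u,v:(240+(u+.5)/4-.5,40+(v+.5)/4-.5)
tip=tri([ray(s,S(306,304)),ray(d,D(260,321))]); ring=tri([ray(s,S(303,375)),ray(d,D(242,381))]); ring3=tri([ray(s,S(303,375)),ray(d,D(242,381)),ray(c,(324,133))])
print("tip",tip,"ring",ring,"ring3",ring3)
n=np.array([-.281,-.04,.959]); n/=np.linalg.norm(n)
v=ring[0]-tip[0]; print("tip->ring",v,"along n",v@n,"lateral",v-(v@n)*n)
print("tip in tool",(np.linalg.inv(T)@np.append(tip[0],1))[:3], "delta in tool (cm)",(T[:3,:3].T@v/10).round(2))
# model tip with fit
tm=T@np.array([93.7,-.5,-32,1]); print("tip model",tm[:3], "to ring3",(T[:3,:3].T@(ring3[0]-tm[:3])/10).round(2))
# axis via scene/side junction
j=tri([ray(s,S(305,238)),ray(d,D(279,262))]); a=j[0]-tip[0]; print("axis",a/np.linalg.norm(a),np.linalg.norm(a),j[1])
# tilt, normal recheck with X's + corners in these views incl wrist
pts=[]
for a,b,w in [((235,281),(409,335),(440,229)),((298,417),(155,379),(286,68.5)),((436,461),(125,464),(166,69)),((303,375),(242,381),(324,133))]:
    x,e=tri([ray(s,S(*a)),ray(d,D(*b)),ray(c,w)]); pts.append(x); print(x.round(1),e)
P=np.array(pts);m=P.mean(0);nn=np.linalg.svd(P-m)[2][2]; nn*=np.sign(nn[2]); print(nn,np.degrees(np.arccos(nn[2])))
```

```text
tip (array([ 573.31920445, -183.5528041 ,  184.6008156 ]), [0.76, 0.76]) ring (array([ 586.00218931, -183.21345971,  134.82361407]), [0.54, 0.54]) ring3 (array([ 586.93893125, -181.65241427,  135.79385366]), [1.03, 1.27, 1.36])
tip->ring [ 12.68298486   0.33934439 -49.77720153] along n -51.307620940478145 lateral [-1.73271243 -1.71271216 -0.57914565]
tip in tool [ 92.7460945    1.97012653 -30.90979195] delta in tool (cm) [ 4.98  0.14 -1.26]
tip model [ 574.05521967 -180.95490679  183.64728241] to ring3 [ 4.79  0.25 -1.27]
axis [-0.25276633 -0.08711264  0.96359772] 45.71386105503268 [0.31, 0.31]
[ 497.8 -324.1  102.7] [0.18, 0.21, 0.37]
[ 636.5 -142.9  152.7] [0.46, 1.18, 1.18]
[624.3 -43.9 152.4] [0.5, 0.64, 0.54]
[ 586.9 -181.7  135.8] [1.03, 1.27, 1.36]
[-0.2988748  -0.03423272  0.95367813] 17.507395149526783
```

```bash
python3 -m crank '[{"dx":1.5,"dy":0.2,"dz":-0.4,"spin":0},{"dx":2.8,"dy":0.2,"dz":-0.7,"spin":0},{"dx":3.5,"dy":0.2,"dz":-0.9,"spin":0},{"dx":3.8,"dy":0.2,"dz":-1.0,"spin":0},{"dx":3.8,"dy":0.2,"dz":-1.0,"spin":0},{"dx":3.8,"dy":0.2,"dz":-1.0,"spin":0},{"dx":3.8,"dy":0.2,"dz":-1.0,"spin":0}]' 0
python3 - <<'E'
from h import *
import pickle
where()
c=shot("wrist"); crop(c,250,80,150,110,5,"pics/w10.png")
s,d=shot("scene"),shot("side"); pickle.dump((s,d,c,T_tool(sensors.get_obs())),open("c10.pkl","wb"))
crop(d,270,90,70,65,8,"pics/d10.png"); crop(s,180,140,70,65,8,"pics/s10.png")
E
```

```text
time: 13.43
tool_pos: [552.8, -187.9, 240.1]
tcp_rot: [2.485, 1.569, -0.518]
contact_force: [-0.7, -0.8, -0.9]
grip_width: 30.0
t 13.43 pos [ 552.8 -187.9  240.1] F [-0.7 -0.8 -0.9] M [0.04 0.04 0.03] w 30.0 yaw_y -172.1 tx [ 1.3e-03 -7.0e-04 -1.0e+00]
```

View pics/w10.png

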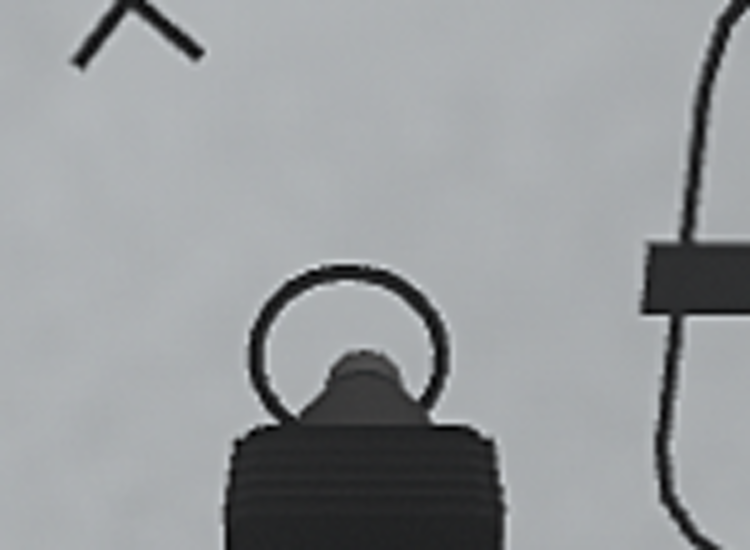

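View pics/d10.png

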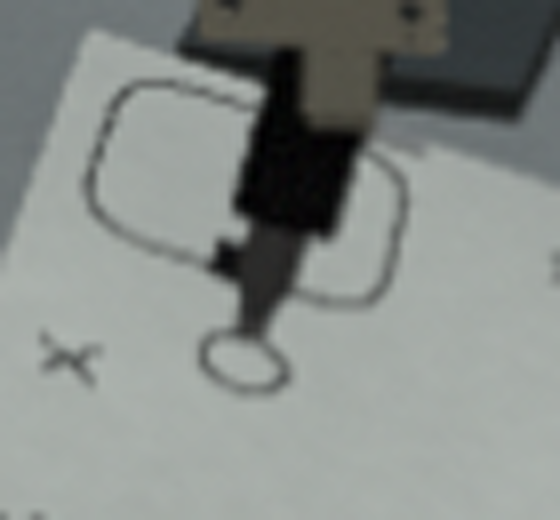

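View pics/s10.png

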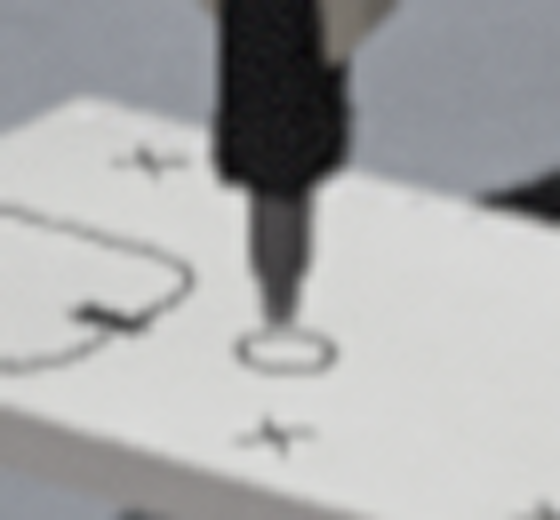

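Run:
```python
from h import *
import pickle
s,d,c,T=pickle.load(open("c10.pkl","rb"))
S=lambda u,v:(180+(u+.5)/8-.5,140+(v+.5)/8-.5); D=lambda u,v:(270+(u+.5)/8-.5,90+(v+.5)/8-.5)
W=lambda u,v:(250+(u+.5)/5-.5,80+(v+.5)/5-.5)
tip=tri([ray(s,S(281,322)),ray(d,D(252,330))]); ring=tri([ray(s,S(287,351)),ray(d,D(244,361))])
print("tip",tip,"ring",ring)
R=T[:3,:3].T
print("delta s/d tool cm",(R@(ring[0]-tip[0])/10).round(2))
n=np.array([-.285,-.038,.957])
wr=onplane(c,W(348,362),ring[0],n); print("ring by wrist",wr, "in tool",(np.linalg.inv(T)@np.append(wr,1))[:3])
Vi=np.linalg.inv(c["view"]);
tm=np.array([93.7,0,-32]); p,v=ray(c,W(366,352)); print("wrist ray at tip tool y:", ((np.linalg.inv(T)@np.append(p+v*np.dot(T[:3,:3]@tm+T[:3,3]-p,v),1))[:3]))
print("tip in tool s/d",(np.linalg.inv(T)@np.append(tip[0],1))[:3])
```

```text
tip (array([ 584.37345283, -185.65667351,  145.74534329]), [0.37, 0.37]) ring (array([ 586.22108152, -182.90517337,  135.25539371]), [0.24, 0.24])
delta s/d tool cm [ 1.05 -0.25 -0.22]
ring by wrist [ 587.14592077 -180.82757532  135.61331212] in tool [104.27545013  -2.41135912 -35.04587167]
wrist ray at tip tool y: [ 94.69154084   0.49309548 -38.20992394]
tip in tool s/d [ 94.14345609   1.99862827 -31.64594055]
```

Both methods now ask for dy about -0.25 cm, dz about -0.25 and dx about 1.05 to touch. Approaching in two steps.

```bash
python3 -m crank '[{"dx":0.3,"dy":-0.25,"dz":-0.1,"spin":0},{"dx":0.6,"dy":-0.25,"dz":-0.17,"spin":0},{"dx":0.8,"dy":-0.25,"dz":-0.22,"spin":0},{"dx":0.9,"dy":-0.25,"dz":-0.25,"spin":0},{"dx":1.0,"dy":-0.25,"dz":-0.27,"spin":0},{"dx":1.05,"dy":-0.25,"dz":-0.27,"spin":0},{"dx":1.05,"dy":-0.25,"dz":-0.27,"spin":0},{"dx":1.05,"dy":-0.25,"dz":-0.27,"spin":0},{"dx":1.05,"dy":-0.25,"dz":-0.27,"spin":0}]' 0
python3 - <<'E'
from h import *
import pickle
where()
c=shot("wrist"); crop(c,250,80,150,110,5,"pics/w11.png")
s,d=shot("scene"),shot("side"); pickle.dump((s,d,c,T_tool(sensors.get_obs())),open("c11.pkl","wb"))
crop(d,270,90,70,65,8,"pics/d11.png"); crop(s,180,140,70,65,8,"pics/s11.png")
where()
E
```

```text
time: 14.33
tool_pos: [554.9, -185.0, 228.8]
tcp_rot: [2.152, 1.571, -0.852]
contact_force: [-0.2, 0.3, -1.4]
grip_width: 30.2
t 14.33 pos [ 554.9 -185.   228.8] F [-0.2  0.3 -1.4] M [ 0.07  0.08 -0.07] w 30.2 yaw_y -172.11 tx [ 2.e-04 -2.e-04 -1.e+00]
t 14.48 pos [ 554.9 -185.   228.8] F [ 0.5  0.5 -0.1] M [0.03 0.02 0.02] w 29.7 yaw_y -172.11 tx [ 1.e-04 -1.e-04 -1.e+00]
```

View pics/w11.png

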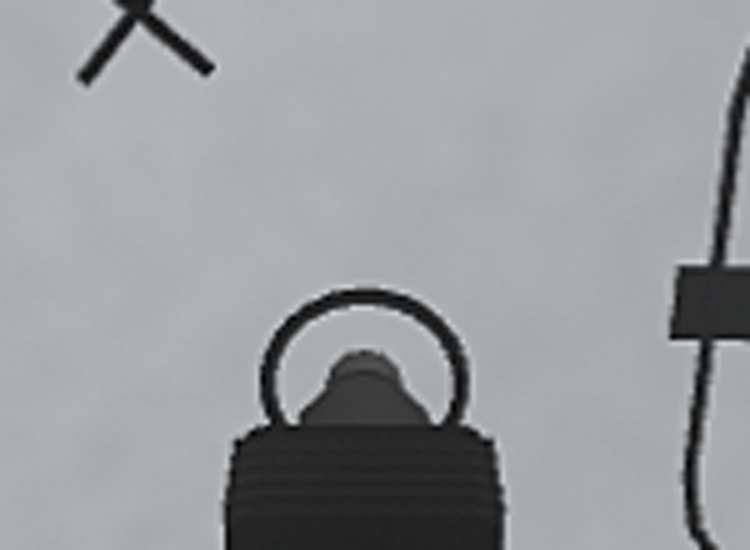

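View pics/d11.png

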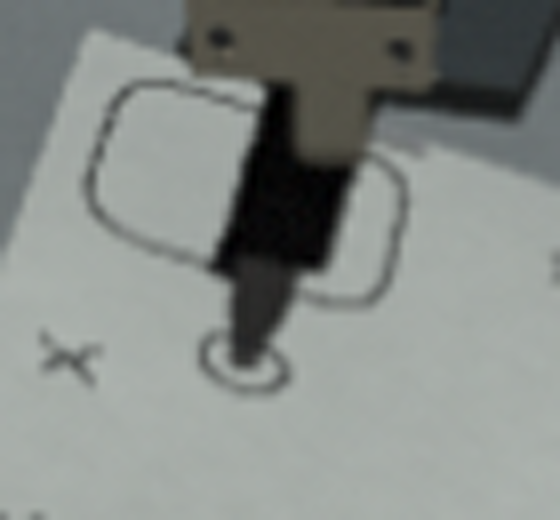

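View pics/s11.png

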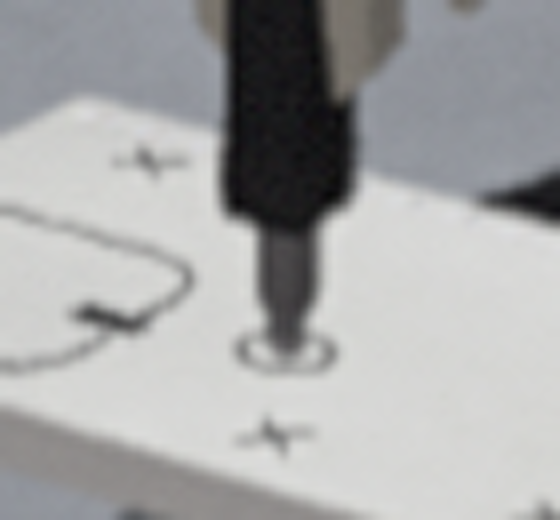

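The nose is centred in the ring in all three views, at or just short of contact. Pressing gently along the axis.

```bash
python3 -m crank '[{"dx":0.1,"dy":0,"dz":-0.03,"spin":0},{"dx":0.2,"dy":0,"dz":-0.05,"spin":0},{"dx":0.3,"dy":0,"dz":-0.08,"spin":0},{"dx":0.35,"dy":0,"dz":-0.09,"spin":0},{"dx":0.35,"dy":0,"dz":-0.09,"spin":0},{"dx":0.35,"dy":0,"dz":-0.09,"spin":0},{"dx":0.35,"dy":0,"dz":-0.09,"spin":0},{"dx":0.35,"dy":0,"dz":-0.09,"spin":0}]' 0
python3 - <<'E'
from h import *
import pickle
where()
f=[]
for i in range(4):
    c=shot("wrist"); f.append(sensors.get_obs()["contact_force"])
print(np.mean(f,0))
crop(c,250,80,150,110,5,"pics/w12.png")
s,d=shot("scene"),shot("side"); pickle.dump((s,d,c,T_tool(sensors.get_obs())),open("c12.pkl","wb"))
crop(d,270,90,70,65,8,"pics/d12.png"); crop(s,180,140,70,65,8,"pics/s12.png")
where()
E
```

```text
time: 15.15
tool_pos: [555.8, -184.9, 225.3]
tcp_rot: [2.026, 1.571, -0.978]
contact_force: [-1.1, -0.8, 2.4]
grip_width: 30.1
t 15.15 pos [ 555.8 -184.9  225.3] F [-1.1 -0.8  2.4] M [0.05 0.24 0.04] w 30.1 yaw_y -172.1 tx [ 1.e-04 -2.e-04 -1.e+00]
[-1.21070181 -0.04061387  1.29147021]
t 15.45 pos [ 555.8 -184.9  225.3] F [-1.8  0.2  2.2] M [ 0.    0.24 -0.01] w 29.7 yaw_y -172.1 tx [ 2.e-04 -2.e-04 -1.e+00]
```

View pics/w12.png

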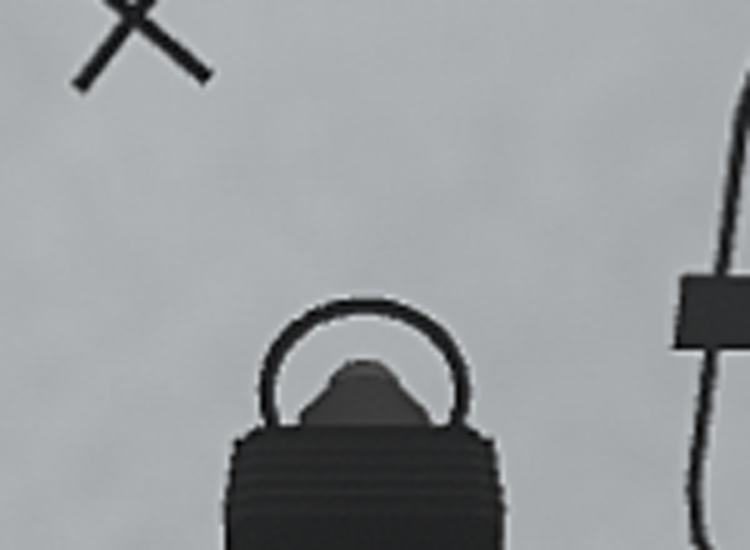

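View pics/d12.png

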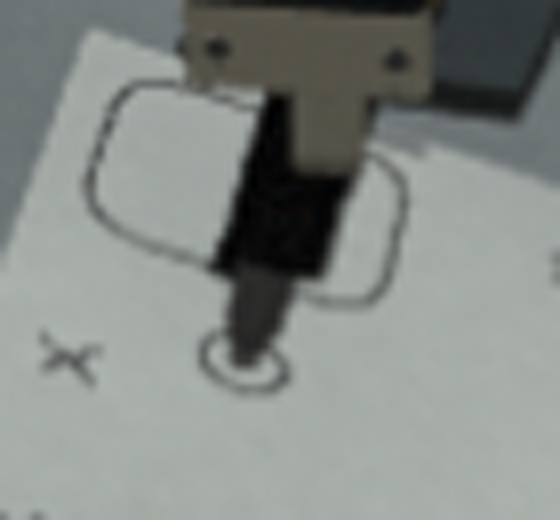

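View pics/s12.png

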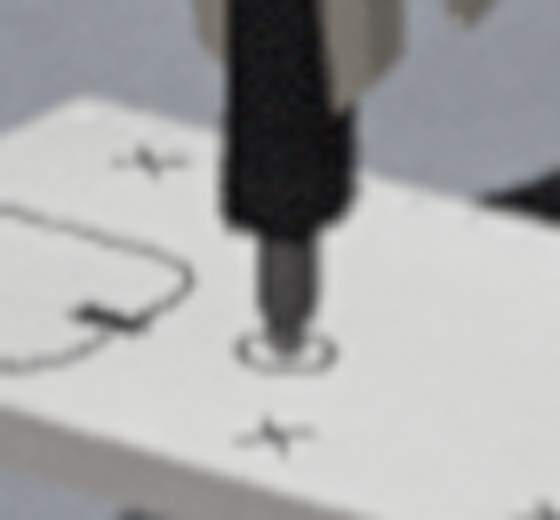

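The nose is part way in: about 3 mm, and the force rose by about 3–4 N. It is centred in the ring, and the panel marks have not moved. Handing in.

Run:
```python
from h import *
o,_=where(); print(np.abs(o["dq"]).max())
bot.close_job()
where()
```

```text
t 15.45 pos [ 555.8 -184.9  225.3] F [-1.8  0.2  2.2] M [ 0.    0.24 -0.01] w 29.7 yaw_y -172.1 tx [ 2.e-04 -2.e-04 -1.e+00]
0.0009569704624762089
the job is handed in; nothing more can be done
the job is handed in; nothing more can be done
```

I handed the job in at 15.5 s with the gauge still gripped and pressed inside the ring on the panel; no verdict was given.

- **Zero check:** I lifted the gauge out of its stand and rested it upright on the solid disc for about a second. It was pressed roughly 2–5 N and sat within a few mm of the centre.
- **Tilting the gauge:** Moves could only spin the tool about its own axis, and the panel slopes about 16.5–17.5°. So I pivoted the gauge in the grip by pulling its stem against the wall of the fixed stand's well. It ended up leaning about 14–15°.
- **On the ring:** I then set it on the ring and pressed about 3–3.5 mm along its axis.

Last checks:
- **Centring:** the nose looked centred in the ring in all three views.
- **Pressing:** force rose by about 3–4 N, and the nose was visibly part way in.
- **Squareness:** about 2–3° off square to the panel, against the allowed 8.6°. I did not measure the lean again after the nose touched the panel.
- **Stillness:** joint speeds were below 0.001 rad/s.
- **Panel and bystanders:** the panel marks had not moved. I saw nothing else disturbed, but took no final full view of the bench.

Two readings were less certain. Force readings vary by about 1 N and drift, so the pressing forces are changes from the in-air reading. Ring position estimates from different cameras differed by about 2 mm, which is within the calibration error.

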